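Press the shelf label holder home behind the lip

ROBOT

A 6-joint arm with a two-finger parallel gripper is mounted at the origin on a cart in front of the work surface, level with it; the furniture and walls round the work are solid. World frame = base frame: x ahead of the robot, y to its left, z up, the work surface at z = 0. Lengths are in m, angles in rad, forces in N, time in s.
With the tool pointing down it reaches from about 0.225 to 0.875 m from the base axis. Payload 3.4 kg.
Tool frame: the origin (TCP) lies at the very end of the fingers, on their centre line; the grasp point (between the pads) lies 19 mm behind it (manip.pinch_z is the distance from the TCP to the grasp point, in m); z points along the fingers, y is the line along which they close (so a half turn about z gives the same grasp; the last joint's range is limited). The gripper opens to 85 mm and grips with 20 to 120 N. Pads are 22 mm wide; open, the fingers measure 114 mm over their backs; the gripper's body (76 mm by 85 mm) begins 54 mm behind the grasp point. The pads swing forward as they close: fully open they stand 13 mm farther back than shut.
Start: joints at [-1.306, 0.276, 1.505, -0, 1.361, -0.121], TCP at [0.216, -0.533, 0.231] pointing down, gripper open.
Joint ranges: [-2.89, 2.89], [-0.75, 2.08], [0.22, 2.7], [-1.18, 4.32], [0.11, 2.71], [-2.7, 2.7]. Speed limits (rad/s): [2.57, 2.57, 3.14, 3.14, 3.14, 3.14].

INTERFACE

Orientations are given as a unit quaternion [w, x, y, z].
In Python, from rig import manip gives the robot as it stands. The module is installed in compiled form; this text tells all that it offers.
- The arm moves only by the shell command python3 -m jog 'ROWS' [FORCE]. ROWS is JSON, a list of rows, each an object of numbers: "dx", "dy", "dz": the shift along the tool's x, y, z each as a share of 25 cm, from -1 to 1; "ax", "ay", "az": the turn, a rotation vector about the tool's x, y, z each as a share of 90 degrees, from -1 to 1; "grip": the opening, from -1 (shut) to 1 (fully open), so that 0 is half open. A call has 1 to 5 rows; each row is the pose to reach, as a shift and turn from the pose commanded when the call began, along the tool's axes at that moment; what a row does not reach only later rows make up. A row lasts 1/12 s, in which the tool goes at most 41.7 mm and 7.16 degrees, less where a joint would pass 70% of its speed; a pose out of reach is approached as far as the arm can. A call with a number of a shift or a turn outside -1 to 1 is refused whole. A call with a gripper value outside its range is refused whole. The fingers move at their own pace and stop on an object; FORCE is the grip in N (left out, the last holds). Time passes only in rows, so rows that repeat a pose let the fingers close. It gives the time, the measured TCP pose, the force, the opening and the grip force at its end, in the units of the state.
- manip.get_state(): the state, without advancing time (a new reading comes with each control period).
- manip.get_image(name): name is "scene" or "top" or "wrist"; returns a dict with "img" (480x640x3 uint8, red, green, blue), "mtx" (3x3 intrinsics, pixels), "world_to_cam" (4x4, takes a point from world to camera coordinates); the wrist camera has in their place "T_tool_cam" (4x4, takes a point from camera to tool coordinates, whose origin is the TCP and whose axes are the flange's). Camera axes: x right, y down, z forward; pixel columns grow to the right and rows downward; lengths in m; the calibration is good to about 2 mm. A picture is of the moment at which its call begins: read the wrist's pose just before it. There is no depth.
- manip.sign_off(): hands the job in; it is judged then, once.
The state is a dict: "clock": time; "qpos": joint angles; "qd": joint speeds; "effort": joint torques, N m; "position": TCP position; "ee_rot": TCP orientation; "contact_force": force on the tool from outside, world axes, zero at the start; "moment": the same for the moment, N m; "width": finger opening in m; "gripper_force": force on a finger pad.
Only numpy, scipy, OpenCV 4.12 (cv2) and the standard library are available. Lean on these libraries where they do the work, as an engineer would, in place of code of your own. Each camera call takes 0.05 s, during which the arm holds its last target. There are 200 camera calls.

TASK

Fit the blue label holder to the little reagent shelf. First turn both black latch knobs, one after the other, as far as they go so that their yellow tongues swing back off the slot; then lift the label holder out of its grey stand, push it upright down into the slot behind the shelf's front lip, and press it fully home against the sprung shoe in the slot. Finish still holding it pressed home, because the shoe pushes it up again if you let go, and leave the two bottles on the shelf and the tape roll where they are.

Things in the scene. Friction and masses are not known exactly. Their poses are not given: they have to be found in the camera images.
- shelf: fixed low white shelf, 107 deep (x) x 200 wide (y) mm, with an 80 mm high rail along its front. Origin on the worktop below the slot's centre; x points from the front lip to the back, y along the slot (left seen from the front), z up. It reaches from x = -22 to 85 mm; board top at z = 12 mm. Grey end housings (tops at z = 80 mm) carry the latch knobs on upright axes at x = 0, y = +75 and -75 mm
- slot_home (a point): where the middle of the holder's underside lies when fully home: shelf x = 0, y = 0, z = 50 mm; axes as the shelf's. The slot above it, between blue front lip and grey back wall, is open upward, 12 mm wide (x) and 86 mm long (y), walls upright; steel lead-in flares widen its mouth to about 22 mm in x at its top, 32 mm above this point
- shoe (a joint): orange sprung shoe in the slot, slides straight down, in metres: 0 = up (top at shelf z = 58 mm), 0.008 = pressed fully down on its stop (top at z = 50 mm). Spring 2.4 N at the top, 7.2 N at the stop; it pushes the holder up again when not held
- latch_left (a joint): left latch (y = +75 mm on the shelf), rad: 0 = its yellow tongue (60 x 14 mm, at z = 85 to 91 mm) lies along the slot and covers it, 1.4 = end stop, tongue swung back over the shelf. Opens anticlockwise seen from above; light friction (0.05 N m), stays where left. May start up to 0.25 rad open
- latch_right (a joint): right latch (y = -75 mm on the shelf), the mirror image: 0 = tongue over the slot, 1.4 = end stop, tongue swung back. Opens clockwise seen from above; same friction and starts
- latch_left_grip (a point): on the axis of the left latch's round black ribbed knob (30 mm diameter, from z = 98 to 128 mm), at the height to grip it, 116 mm above the worktop and 25 mm above the tongue's upper face; turns with the knob
- latch_right_grip (a point): the same point on the right latch's knob
- label_holder: loose blue upright plate, 9 mm thick (x) x 80 wide (y) x 75 tall (z), paper label with red stripe on both faces; the lowest 12 mm are narrower (7 x 74 mm). Same both ways round. Origin in the middle of its underside. About 60 g. Stands upright in the stand with its upper 49 mm above the stand's top; grip it across its thickness near the top, since its lowest 30 mm go into the slot
- stand: fixed grey plastic stand, 36 x 104 mm and 32 mm high, with a slot 12 mm (x) x 85 mm (y) in which the label holder stands upright on a floor 8 mm above the worktop. Origin on the worktop below its centre, z up, y along the slot
- reagent_bottle: loose white bottle, 40 mm diameter, 85 mm tall, standing on the shelf behind the rail; origin at its underside; leave it alone
- dropper_bottle: loose small bottle with red cap, 28 mm diameter, 70 mm tall, standing on the shelf beside it; origin at its underside; leave it alone
- tape_roll: loose roll of brown tape, 93 mm diameter, 48 mm high, lying on the worktop to the right; origin at its underside; leave it alone
Not all that is in view belongs to the job. There is more than one size of the label_holder; the one meant has the size given above.

How it is judged:
On the way, in this order (a step that is already met when the one before it is completed fails the run):
1. both latches turned to their end stops, the holder still in its stand (value of joint each of latch_left, latch_right above 1.3 rad and distance of label_holder from where it was at the start of the episode below 0.02 m), for 0.2 s.
2. label holder lifted clear of its stand in the gripper (height (world z) of label_holder above 0.045 m and contact force between the fingers and label_holder above 1 N), for 0.1 s.
At the end, for the whole second after the job is handed in: Holder upright (0.1 rad), at rest in the slot, within 6 mm of its centre and 0.15 rad of its line, at most 2 mm above home; fingers touch it (over 2 N), it presses on the shelf (over 3 N), shoe down at least 6.5 of 8 mm; both latches within 0.15 rad of the open stop (value of joint shoe above 0.0065 m and contact force between label_holder and shelf above 3 N and contact force between the fingers and label_holder above 2 N and horizontal distance between label_holder and slot_home below 0.006 m and z of label_holder in the frame of slot_home below 0.002 m and angle between label_holder's own z axis and vertical below 0.1 rad and angle between the y axis of label_holder and the y axis of shelf, either way round below 0.15 rad and linear speed of label_holder below 0.01 m/s and value of joint each of latch_left, latch_right above 1.25 rad); the arm keeps its last pose, push and grip.
It fails at once if the reagent bottle is shifted by more than 30 mm or tipped (distance of reagent_bottle from where it was at the start of the episode above 0.03 m or angle between reagent_bottle's own z axis and vertical above 0.5 rad).
It fails at once if the dropper bottle is shifted by more than 30 mm or tipped (distance of dropper_bottle from where it was at the start of the episode above 0.03 m or angle between dropper_bottle's own z axis and vertical above 0.5 rad).
It fails at once if the tape roll is shifted by more than 30 mm or tipped (distance of tape_roll from where it was at the start of the episode above 0.03 m or angle between tape_roll's own z axis and vertical above 0.5 rad).
It also fails if it takes over 53 s, if anything falls off the work surface, if the arm or the gripper's body presses on something with over 40 N, if the wrist force passes 120 N, or if a joint passes its speed limit or range.

## Working session

There is one attempt and no reset: what is moved stays moved. The work goes in short steps, Python scripts to look and compute and a shell command to move; the robot and the scene stay as the last step left them, time stands still between calls to the robot, and variables do not carry over. Pictures are saved under pics/ and viewed, at most 10 in all, crops included, and the job is handed in when it is done.

```bash
mkdir -p pics
python3 - <<'E'
from rig import manip
import cv2,pickle
print(manip.get_state(), manip.pinch_z)
d={}
for n in("scene","top"):
    r=manip.get_image(n); d[n]=r; cv2.imwrite(f"pics/{n}0.png",r["img"][:,:,::-1])
    print(n,r["mtx"].tolist(),r["world_to_cam"].round(4).tolist())
pickle.dump(d,open("v.pkl","wb"))
E
```

```text
{'clock': 0.0, 'qpos': array([-1.30597532e+00,  2.76623703e-01,  1.50611813e+00, -5.28013885e-06,
        1.36067679e+00, -1.20997988e-01]), 'qd': array([ 1.82033661e-03,  2.61202503e-04, -1.08032673e-03,  3.95440130e-05,
        5.67486186e-04,  1.35170512e-03]), 'effort': array([-1.91694409e-03, -4.16776836e+01, -2.45808291e+01, -2.07864309e-04,
        1.10605647e-02, -6.34641779e-06]), 'position': array([ 0.21624267, -0.53223828,  0.2304293 ]), 'ee_rot': array([-9.10437738e-04,  9.81450080e-01,  1.91715694e-01, -6.81722315e-05]), 'contact_force': array([-0.52727253, -0.18878527,  0.74577159]), 'moment': array([-0.00028894, -0.0229367 ,  0.014972  ]), 'gripper_force': 0.0, 'width': 0.08553769775477695} 0.0187
scene [[539.109454034571, 0.0, 315.9588509496479], [0.0, 539.109454034571, 236.14150720612682], [0.0, 0.0, 1.0]] [[-0.8071, -0.59, -0.0215, 0.277], [-0.3899, 0.5601, -0.7309, 0.4947], [0.4433, -0.5816, -0.6821, 0.5443], [0.0, 0.0, 0.0, 1.0]]
top [[469.64268285075826, 0.0, 319.69774033121047], [0.0, 469.64268285075826, 250.47852844424986], [0.0, 0.0, 1.0]] [[-0.0173, -0.9996, -0.0242, -0.3217], [-0.9965, 0.0192, -0.0812, 0.6214], [0.0817, 0.0227, -0.9964, 1.022], [0.0, 0.0, 0.0, 1.0]]
```

View pics/scene0.png

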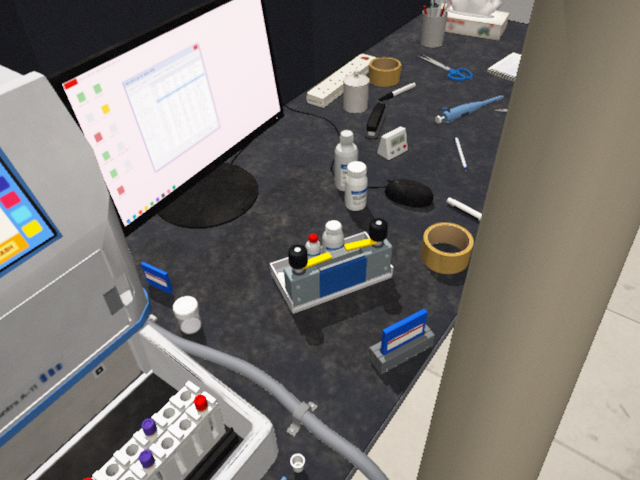

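View pics/top0.png

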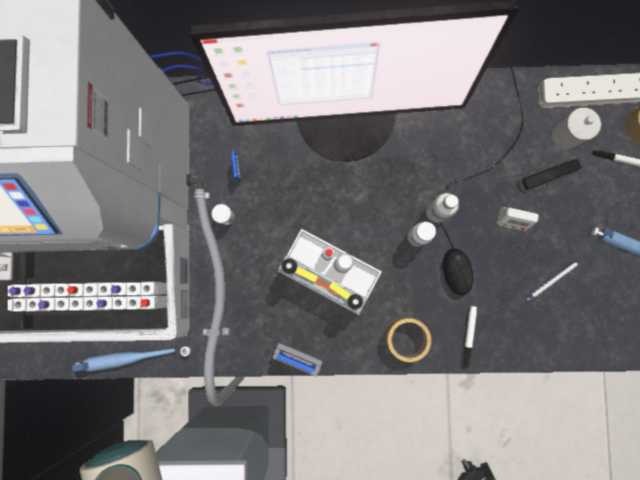

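Top view: the robot is at the bottom, shelf knobs are at about (289,266) and (356,301). Label-holder candidates are the plate in the grey stand (top 298,360; scene 405,330) and a smaller blue plate far left (top 236,165; scene 155,277). I choose the one in the stand, and a close crop will check it.

```bash
cat > h.py <<'E'
import numpy as np,cv2,pickle
from scipy.spatial.transform import Rotation as R
def ray(v,px):
    M=np.array(v["world_to_cam"]);Rm=M[:3,:3];c=-Rm.T@M[:3,3]
    d=Rm.T@np.linalg.inv(v["mtx"])@np.array([px[0],px[1],1.]);return c,d/np.linalg.norm(d)
def plane(v,px,z):
    c,d=ray(v,px);return c+d*(z-c[2])/d[2]
def proj(v,p):
    q=np.array(v["world_to_cam"])@np.append(p,1);u=np.array(v["mtx"])@q[:3];return u[:2]/u[2]
def tri(v1,p1,v2,p2):
    a,d=ray(v1,p1);b,e=ray(v2,p2)
    t,s=np.linalg.lstsq(np.c_[d,-e],b-a,rcond=None)[0];return (a+d*t+b+e*s)/2,np.linalg.norm(a+d*t-b-e*s)
E
python3 - <<'E'
from h import *
d=pickle.load(open("v.pkl","rb"))
for n in d: 
    d[n]["bgr"]=d[n]["img"][:,:,::-1].copy()
t=d["top"];s=d["scene"]
def blobs(v,lo,hi,roi,amin):
    x0,y0,x1,y1=roi;m=cv2.inRange(cv2.cvtColor(v["bgr"],cv2.COLOR_BGR2HSV),lo,hi)
    k=np.zeros_like(m);k[y0:y1,x0:x1]=m[y0:y1,x0:x1]
    out=[]
    for c in cv2.findContours(k,cv2.RETR_EXTERNAL,cv2.CHAIN_APPROX_NONE)[0]:
        if cv2.contourArea(c)>=amin: out.append((cv2.minAreaRect(c),cv2.boxPoints(cv2.minAreaRect(c))))
    return out
print("top blue");
for r,b in blobs(t,(105,150,90),(125,255,255),(220,140,330,380),15):
    print(r,[plane(t,p,.083)[:2].round(4).tolist() for p in b])
print("scene blue")
for r,b in blobs(s,(105,150,90),(125,255,255),(130,250,440,370),15): print(r)
print("yellow top")
for r,b in blobs(t,(22,120,120),(34,255,255),(270,250,380,320),10): print(r,plane(t,r[0],.091))
print("yellow scene")
for r,b in blobs(s,(22,120,120),(34,255,255),(280,220,400,280),10): print(r)
print("black top")
for r,b in blobs(t,(0,0,0),(180,255,30),(275,250,370,315),30): print(r,plane(t,r[0],.128))
L=plane(t,(289,266),.128);Rr=plane(t,(356,301),.128);print(L,Rr,np.linalg.norm(L-Rr))
a=cv2.resize(d["top"]["bgr"][225:385,265:395],None,fx=3.5,fy=3.5,interpolation=cv2.INTER_CUBIC)
b=cv2.resize(d["scene"]["bgr"][215:375,255:445],None,fx=1.8,fy=3.5) [:0]
b=cv2.resize(d["scene"]["bgr"][215:375,265:440],(345,560//2*1))
o=np.zeros((600,800,3),np.uint8);o[:560,:455]=a;o[:280,455:]=b;c=cv2.resize(d["scene"]["bgr"][240:310,130:215],(340,280));o[300:580,455:795]=c
cv2.imwrite("pics/crop1.png",o)
E
```

```text
top blue
((295.5, 362.4999694824219), (37.33541488647461, 5.867915153503418), 20.772254943847656) [[0.3891, -0.2427], [0.4001, -0.2471], [0.3724, -0.3186], [0.3614, -0.3141]]
((234.6029510498047, 165.64352416992188), (27.76683235168457, 4.463232040405273), 80.90972137451172) [[0.8245, -0.1468], [0.8258, -0.1562], [0.7661, -0.1655], [0.7648, -0.156]]
scene blue
((403.506591796875, 331.01275634765625), (23.24746322631836, 59.25093460083008), 62.7004280090332)
((140.8199920654297, 320.260009765625), (7.842447280883789, 36.55592346191406), 34.69515609741211)
((156.11329650878906, 277.25921630859375), (39.49267578125, 18.362497329711914), 25.201122283935547)
((342.5328063964844, 275.7153015136719), (24.263755798339844, 56.216732025146484), 70.01689147949219)
yellow top
((339.50677490234375, 290.79052734375), (22.203298568725586, 6.277372360229492), 35.53767395019531) [ 0.52582038 -0.37384265  0.091     ]
((305.8000183105469, 273.9000244140625), (22.807893753051758, 6.260990619659424), 26.56505012512207) [ 0.56177638 -0.30498254  0.091     ]
yellow scene
((316.160400390625, 259.7960205078125), (8.098894119262695, 30.43760108947754), 69.14553833007812)
((359.9017639160156, 243.5677947998047), (7.712413787841797, 32.090736389160156), 77.19573211669922)
black top
[ 0.5768995  -0.27369852  0.128     ] [ 0.50536778 -0.40528341  0.128     ] 0.14977105246699404
```

View pics/crop1.png

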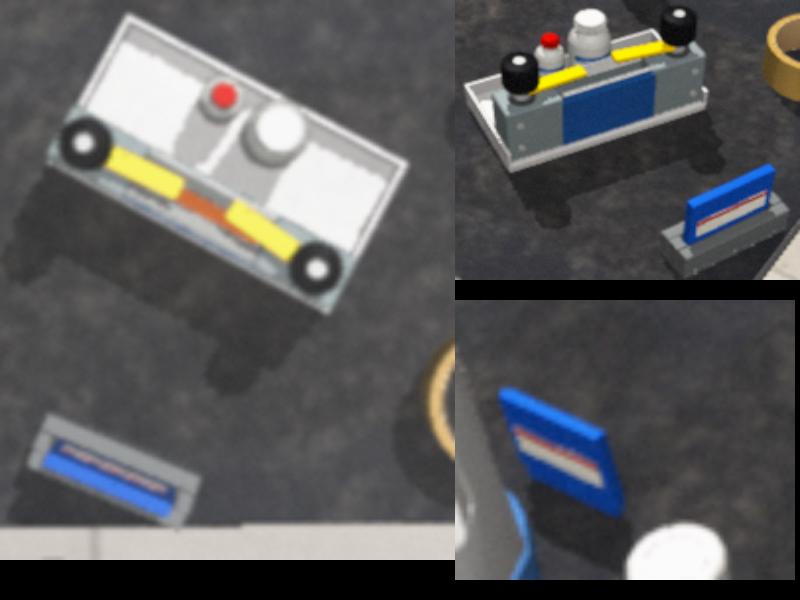

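The crop confirms it: the holder in the stand is the large plate with label and red stripe, and the far-left one is a smaller decoy. The knob centres are at top px (289.3,265.9) and (355.6,302.1), 150 mm apart as specified. Next I go above the left knob for a wrist look.

```bash
python3 -m jog '[{"dx":0.575,"dy":-0.138,"dz":0,"grip":1},{"dx":0.575,"dy":-0.138,"grip":1},{"dx":0.575,"dy":-0.138,"grip":1},{"dx":0.575,"dy":-0.138,"grip":1}]' 60 >/dev/null
python3 -m jog '[{"dx":0.575,"dy":-0.138,"grip":1},{"dx":0.575,"dy":-0.138,"grip":1},{"dx":0.575,"dy":-0.138,"grip":1},{"dx":0.575,"dy":-0.138,"grip":1}]' >/dev/null
python3 -m jog '[{"dx":0.575,"dy":-0.138,"grip":1},{"dx":0.575,"dy":-0.138,"grip":1},{"dx":0.575,"dy":-0.138,"grip":1},{"dx":0.575,"dy":-0.138,"grip":1},{"dx":0.575,"dy":-0.138,"grip":1}]'
cat >> h.py <<'E'
def wrist(name=None):
    from rig import manip
    st=manip.get_state();r=manip.get_image("wrist")
    T=np.eye(4);q=st["ee_rot"];T[:3,:3]=R.from_quat([q[1],q[2],q[3],q[0]]).as_matrix();T[:3,3]=st["position"]
    r["world_to_cam"]=np.linalg.inv(T@r["T_tool_cam"]);r["bgr"]=r["img"][:,:,::-1].copy()
    if name: cv2.imwrite(name,r["bgr"]);pickle.dump(r,open(name+".pkl","wb"))
    return r,st
E
python3 -c "
from h import *
r,s=wrist('pics/w1.png');print(s['position'],s['qpos'],s['clock'],r['T_tool_cam'].round(4).tolist())
for p in ((.577,-.274,.128),(.505,-.405,.128)):print(proj(r,p))"
```

```text
[ 0.21623896 -0.53227957  0.23053363] [-1.30600536e+00  2.76525094e-01  1.50599747e+00  2.43332379e-06
  1.36072001e+00 -1.21012621e-01] 0.1 [[-0.0001, -0.9585, -0.285, 0.0734], [1.0, 0.0001, -0.0005, -0.0005], [0.0005, -0.285, 0.9585, -0.1421], [0.0, 0.0, 0.0, 1.0]]
[  -13.23731941 -1066.12157221]
[ 289.99857557 -525.44649578]schema error: expected keys dx, dy, dz, ax, ay, az, grip
schema error: expected keys dx, dy, dz, ax, ay, az, grip
schema error: expected keys dx, dy, dz, ax, ay, az, grip
```

View pics/w1.png

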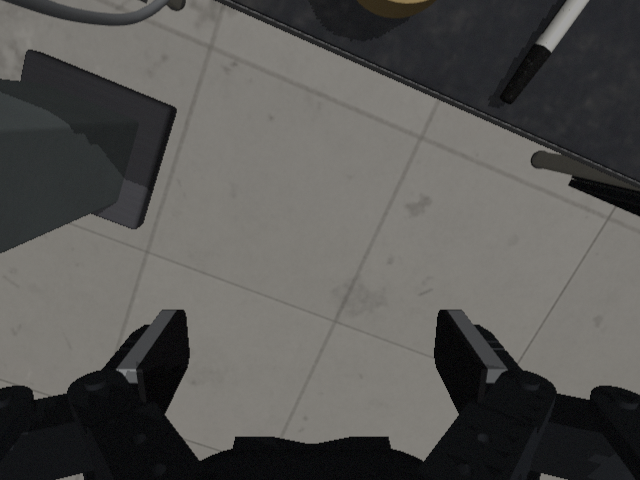

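The picture shows only the floor and worktop edge: the moves were refused because every key is needed. I'll repeat them with full rows.

```bash
python3 -m jog '[{"dx":0.575,"dy":-0.138,"dz":0,"ax":0,"ay":0,"az":0,"grip":1},{"dx":0.575,"dy":-0.138,"dz":0,"ax":0,"ay":0,"az":0,"grip":1},{"dx":0.575,"dy":-0.138,"dz":0,"ax":0,"ay":0,"az":0,"grip":1},{"dx":0.575,"dy":-0.138,"dz":0,"ax":0,"ay":0,"az":0,"grip":1}]' 60
python3 -m jog '[{"dx":0.575,"dy":-0.138,"dz":0,"ax":0,"ay":0,"az":0,"grip":1},{"dx":0.575,"dy":-0.138,"dz":0,"ax":0,"ay":0,"az":0,"grip":1},{"dx":0.575,"dy":-0.138,"dz":0,"ax":0,"ay":0,"az":0,"grip":1},{"dx":0.575,"dy":-0.138,"dz":0,"ax":0,"ay":0,"az":0,"grip":1}]'
python3 -m jog '[{"dx":0.4,"dy":-0.1,"dz":0,"ax":0,"ay":0,"az":0,"grip":0.5},{"dx":0.4,"dy":-0.1,"dz":0,"ax":0,"ay":0,"az":0,"grip":0.5},{"dx":0.4,"dy":-0.1,"dz":0,"ax":0,"ay":0,"az":0,"grip":0.5},{"dx":0.4,"dy":-0.1,"dz":0,"ax":0,"ay":0,"az":0,"grip":0.5},{"dx":0.4,"dy":-0.1,"dz":0,"ax":0,"ay":0,"az":0,"grip":0.5}]'
python3 -c "
from h import *
r,s=wrist('pics/w2.png');print(s['position'],s['qpos'],s['clock'])
for p in ((.577,-.274,.128),(.505,-.405,.128)):print(proj(r,p))"
```

```text
clock: 0.48
position: [0.3391, -0.4439, 0.231]
ee_rot: [-0.001, 0.981, 0.192, 0.001]
contact_force: [0.4, -0.5, 0.4]
width: 0.0857
gripper_force: 0.0
clock: 0.82
position: [0.4598, -0.3576, 0.231]
ee_rot: [-0.001, 0.981, 0.193, 0.001]
contact_force: [-0.9, 0.0, 0.1]
width: 0.0858
gripper_force: 0.0
clock: 1.23
position: [0.5404, -0.299, 0.2306]
ee_rot: [-0.0, 0.981, 0.193, -0.001]
contact_force: [0.2, 1.1, 0.1]
width: 0.0643
gripper_force: 0.0
[ 0.54042896 -0.29896212  0.23061606] [-6.17468831e-01  3.41345012e-01  1.41004732e+00 -7.35606085e-04
  1.39148959e+00  5.65114963e-01] 1.2333
[296.69331327 168.13832731]
[441.18916874 345.81687021]
```

View pics/w2.png

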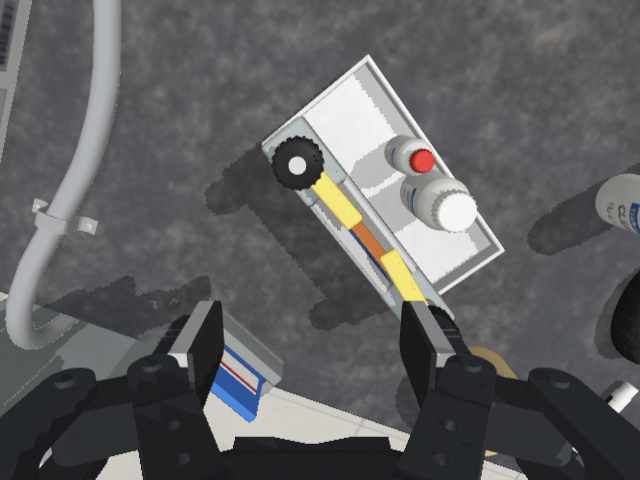

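The wrist view shows the left knob's white cap at (297.5,165), within 3 px of my prediction. The reagent cap is at (457,212), the red cap at (423,160), and the right knob is hidden behind the finger.

```bash
cat >> h.py <<'E'
def rel(p,st=None):
    "world target TCP -> jog dx,dy,dz"
    from rig import manip
    st=st or manip.get_state();q=st["ee_rot"]
    return (R.from_quat([q[1],q[2],q[3],q[0]]).inv().apply(np.array(p)-st["position"])/.25).round(3)
E
python3 -c "
from h import *
r=pickle.load(open('pics/w2.png.pkl','rb'))
m=cv2.inRange(r['bgr'][150:180,280:315],(150,150,150),(255,255,255));M=cv2.moments(m,True);c=(280+M['m10']/M['m00'],150+M['m01']/M['m00'])
p=plane(r,c,.128);print(c,p)
for c,z in(((423,160),.082),((457,212),.097)):print(plane(r,c,z))
print(rel([p[0],p[1],.099]))"
```

```text
(297.0, 165.10245901639345) [ 0.57868819 -0.27351998  0.128     ]
[ 0.60898856 -0.35258288  0.082     ]
[ 0.58662343 -0.38503292  0.097     ]
[ 0.185 -0.038  0.527]
```

```bash
python3 -m jog '[{"dx":0.182,"dy":-0.038,"dz":0,"ax":0,"ay":0,"az":0,"grip":0.5},{"dx":0.182,"dy":-0.038,"dz":0.1,"ax":0,"ay":0,"az":0,"grip":0.5},{"dx":0.182,"dy":-0.038,"dz":0.25,"ax":0,"ay":0,"az":0,"grip":0.5},{"dx":0.182,"dy":-0.038,"dz":0.4,"ax":0,"ay":0,"az":0,"grip":0.5},{"dx":0.182,"dy":-0.038,"dz":0.527,"ax":0,"ay":0,"az":0,"grip":0.5}]' 60
python3 -m jog '[{"dx":0,"dy":0,"dz":0,"ax":0,"ay":0,"az":0,"grip":-1},{"dx":0,"dy":0,"dz":0,"ax":0,"ay":0,"az":0,"grip":-1},{"dx":0,"dy":0,"dz":0,"ax":0,"ay":0,"az":0,"grip":-1},{"dx":0,"dy":0,"dz":0,"ax":0,"ay":0,"az":0,"grip":-1},{"dx":0,"dy":0,"dz":0,"ax":0,"ay":0,"az":0,"grip":-1}]' 60
```

```text
clock: 1.7
position: [0.5767, -0.2748, 0.0977]
ee_rot: [-0.0, 0.982, 0.191, -0.001]
contact_force: [0.5, 0.1, -1.0]
width: 0.0644
gripper_force: 0.0
clock: 2.12
position: [0.5783, -0.2746, 0.1014]
ee_rot: [0.001, 0.981, 0.192, 0.0]
contact_force: [-3.5, 1.0, -0.2]
width: 0.0282
gripper_force: 60.7
```

```bash
for i in 1 2 3; do python3 -m jog '[{"dx":0,"dy":0,"dz":0,"ax":0,"ay":0,"az":-0.07,"grip":-1},{"dx":0,"dy":0,"dz":0,"ax":0,"ay":0,"az":-0.14,"grip":-1},{"dx":0,"dy":0,"dz":0,"ax":0,"ay":0,"az":-0.21,"grip":-1},{"dx":0,"dy":0,"dz":0,"ax":0,"ay":0,"az":-0.28,"grip":-1},{"dx":0,"dy":0,"dz":0,"ax":0,"ay":0,"az":-0.31,"grip":-1}]' | egrep 'pos|rot|force'; done
python3 -c "
from rig import manip
s=manip.get_state();print(s['moment'],s['clock'],s['qpos'])"
```

```text
position: [0.5783, -0.2745, 0.1014]
ee_rot: [0.001, 0.905, 0.425, -0.0]
contact_force: [-3.3, 0.3, -1.0]
gripper_force: 60.7
position: [0.5784, -0.2744, 0.1014]
ee_rot: [0.001, 0.776, 0.63, -0.0]
contact_force: [-3.1, 0.7, -0.9]
gripper_force: 60.7
position: [0.5782, -0.2744, 0.1014]
ee_rot: [0.001, 0.602, 0.798, -0.0]
contact_force: [-3.3, -0.1, -0.2]
gripper_force: 62.7
[-0.00623651  0.60506058 -1.21826297] 3.3667 [-5.51400292e-01  4.62476088e-01  1.54963560e+00 -7.21659064e-04
  1.12842069e+00 -8.28765478e-01]
```

```bash
python3 -m jog '[{"dx":0,"dy":0,"dz":0,"ax":0,"ay":0,"az":0,"grip":0.5},{"dx":0,"dy":0,"dz":0,"ax":0,"ay":0,"az":0,"grip":0.5},{"dx":0,"dy":0,"dz":0,"ax":0,"ay":0,"az":0,"grip":0.5},{"dx":0,"dy":0,"dz":-0.15,"ax":0,"ay":0,"az":0,"grip":0.5},{"dx":0,"dy":0,"dz":-0.3,"ax":0,"ay":0,"az":0,"grip":0.5}]' |egrep 'pos|wid'
python3 -m jog '[{"dx":0,"dy":0,"dz":-0.15,"ax":0,"ay":0,"az":0,"grip":0.5},{"dx":-0.14,"dy":-0.1,"dz":-0.2,"ax":0,"ay":0,"az":0,"grip":0.5},{"dx":-0.28,"dy":-0.2,"dz":-0.22,"ax":0,"ay":0,"az":0,"grip":0.5},{"dx":-0.42,"dy":-0.3,"dz":-0.22,"ax":0,"ay":0,"az":0,"grip":0.5},{"dx":-0.55,"dy":-0.42,"dz":-0.22,"ax":0,"ay":0,"az":0,"grip":0.5}]' |egrep 'pos|wid'
python3 -m jog '[{"dx":0,"dy":0,"dz":0,"ax":0,"ay":0,"az":0,"grip":0.5}]' |egrep 'clock|pos|rot|wid'
python3 -c "
from h import *
r,s=wrist('pics/w3.png');print(s['position'],rel([.5055,-.406,.101],s))
for p in ((.578,-.274,.128),(.5055,-.406,.128)):print(proj(r,p))"
```

```text
position: [0.5777, -0.2734, 0.1736]
width: 0.0639
position: [0.5197, -0.4294, 0.2317]
width: 0.0639
clock: 4.28
position: [0.5157, -0.4354, 0.2302]
ee_rot: [0.002, 0.606, 0.796, -0.003]
width: 0.0642
[ 0.51570957 -0.43544016  0.23024274] [ 0.128 -0.007  0.516]
[512.15898497 -21.90903347]
[307.05822967 187.98728933]
```

View pics/w3.png

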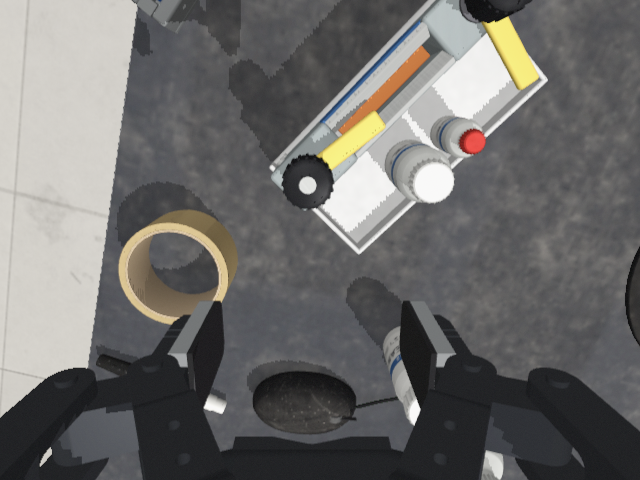

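The left tongue has swung back (yellow around (512,55)). The right knob's cap is at (308,185), about 1 mm from prediction.

```bash
python3 -m jog '[{"dx":0.134,"dy":-0.005,"dz":0,"ax":0,"ay":0,"az":0,"grip":0.5},{"dx":0.134,"dy":-0.005,"dz":0.1,"ax":0,"ay":0,"az":0,"grip":0.5},{"dx":0.134,"dy":-0.005,"dz":0.25,"ax":0,"ay":0,"az":0,"grip":0.5},{"dx":0.134,"dy":-0.005,"dz":0.4,"ax":0,"ay":0,"az":0,"grip":0.5},{"dx":0.134,"dy":-0.005,"dz":0.524,"ax":0,"ay":0,"az":0,"grip":0.5}]' |egrep 'pos|rot|force'
python3 -m jog '[{"dx":0,"dy":0,"dz":0,"ax":0,"ay":0,"az":0,"grip":-1},{"dx":0,"dy":0,"dz":0,"ax":0,"ay":0,"az":0,"grip":-1},{"dx":0,"dy":0,"dz":0,"ax":0,"ay":0,"az":0,"grip":-1},{"dx":0,"dy":0,"dz":0,"ax":0,"ay":0,"az":0,"grip":-1},{"dx":0,"dy":0,"dz":0,"ax":0,"ay":0,"az":0,"grip":-1}]' 60
for i in 1 2 3; do python3 -m jog '[{"dx":0,"dy":0,"dz":0,"ax":0,"ay":0,"az":0.07,"grip":-1},{"dx":0,"dy":0,"dz":0,"ax":0,"ay":0,"az":0.14,"grip":-1},{"dx":0,"dy":0,"dz":0,"ax":0,"ay":0,"az":0.21,"grip":-1},{"dx":0,"dy":0,"dz":0,"ax":0,"ay":0,"az":0.28,"grip":-1},{"dx":0,"dy":0,"dz":0,"ax":0,"ay":0,"az":0.31,"grip":-1}]' | egrep 'pos|rot|force'; done
python3 -c "
from rig import manip
s=manip.get_state();print(s['moment'],s['clock'],s['qpos'])"
```

```text
position: [0.509, -0.3937, 0.0974]
ee_rot: [0.0, 0.603, 0.798, 0.0]
contact_force: [1.1, 0.1, -0.3]
gripper_force: 0.0
clock: 5.17
position: [0.5019, -0.3952, 0.0987]
ee_rot: [-0.006, 0.603, 0.798, -0.004]
contact_force: [-14.9, -2.5, -5.9]
width: 0.0279
gripper_force: 59.5
position: [0.5067, -0.3951, 0.0988]
ee_rot: [-0.001, 0.779, 0.627, -0.001]
contact_force: [-3.1, -1.3, -11.3]
gripper_force: 59.8
position: [0.5111, -0.3972, 0.0988]
ee_rot: [0.003, 0.907, 0.421, 0.001]
contact_force: [6.0, -5.8, -18.4]
gripper_force: 60.3
position: [0.5159, -0.4003, 0.099]
ee_rot: [0.007, 0.982, 0.19, 0.006]
contact_force: [17.4, -11.0, -25.4]
gripper_force: 61.8
[-0.92115939 -3.40542693  0.67048901] 6.4167 [-0.7677405   0.47357161  1.53644212  0.00266885  1.11363589  0.41885362]
```

The grip was about 11 mm off-centre because the previous move ended short of its command, but the knob turned with the gripper. I'll release, rise, and check the latch.

```bash
python3 -m jog '[{"dx":0,"dy":0,"dz":0,"ax":0,"ay":0,"az":0,"grip":0.5},{"dx":0,"dy":0,"dz":0,"ax":0,"ay":0,"az":0,"grip":0.5},{"dx":0,"dy":0,"dz":0,"ax":0,"ay":0,"az":0,"grip":0.5},{"dx":0,"dy":0,"dz":-0.15,"ax":0,"ay":0,"az":0,"grip":0.5},{"dx":0,"dy":0,"dz":-0.3,"ax":0,"ay":0,"az":0,"grip":0.5}]' |egrep 'pos|wid'
python3 -m jog '[{"dx":-0.1,"dy":0,"dz":-0.15,"ax":0,"ay":0,"az":0,"grip":0.5},{"dx":-0.2,"dy":0,"dz":-0.2,"ax":0,"ay":0,"az":0,"grip":0.5},{"dx":-0.3,"dy":0,"dz":-0.2,"ax":0,"ay":0,"az":0,"grip":0.5},{"dx":-0.3,"dy":0,"dz":-0.2,"ax":0,"ay":0,"az":0,"grip":0.5},{"dx":-0.3,"dy":0,"dz":-0.2,"ax":0,"ay":0,"az":0,"grip":0.5}]' |egrep 'clock|pos|rot|wid'
python3 - <<'E'
from h import *
r,s=wrist('pics/w4.png')
L=np.array([.5783,-.2744]);K=np.array([.506,-.4056]);y=(L-K)/np.linalg.norm(L-K);x=np.array([y[1],-y[0]])
print(np.linalg.norm(L-K),x,y)
m=cv2.inRange(cv2.cvtColor(r["bgr"],cv2.COLOR_BGR2HSV),(22,130,120),(34,255,255))
for c in cv2.findContours(m,cv2.RETR_EXTERNAL,cv2.CHAIN_APPROX_NONE)[0]:
    if cv2.contourArea(c)>80:
        a=cv2.minAreaRect(c);b=cv2.boxPoints(a)
        P=[plane(r,p,.091)[:2]-(L+K)/2 for p in b];print(a,[(round(1000*float(p@x)),round(1000*float(p@y))) for p in P])
E
```

```text
position: [0.5074, -0.3939, 0.174]
width: 0.0639
clock: 7.25
position: [0.4383, -0.4238, 0.226]
ee_rot: [0.001, 0.982, 0.191, 0.001]
width: 0.0641
0.14980230305305728 [ 0.87582098 -0.4826361 ] [0.4826361  0.87582098]
```

View pics/w4.png

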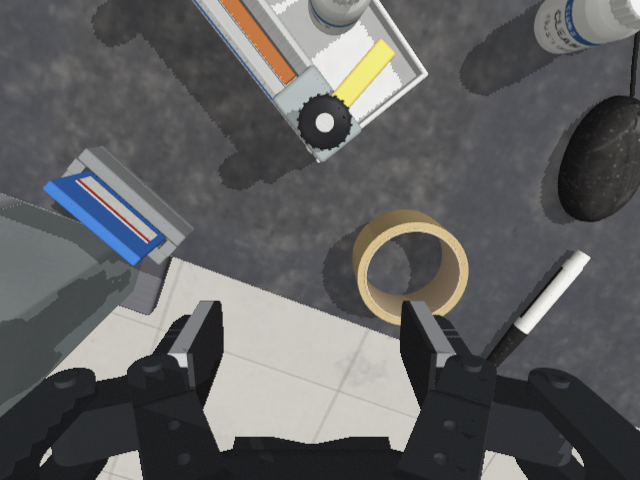

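The right tongue now points back over the shelf: knob (325,122), tongue tip (390,45). The holder in its stand shows at (45..165,175..265). I'll quantify both latches and go to the holder.

```bash
python3 - <<'E'
from h import *
L=np.array([.5783,-.2744]);K=np.array([.506,-.4056]);y=(L-K)/np.linalg.norm(L-K);x=np.array([y[1],-y[0]])
for f in("w3","w4"):
    r=pickle.load(open(f"pics/{f}.png.pkl","rb"))
    m=cv2.inRange(cv2.cvtColor(r["bgr"],cv2.COLOR_BGR2HSV),(20,110,200),(36,255,255));m[210:]=0
    for c in cv2.findContours(m,cv2.RETR_EXTERNAL,cv2.CHAIN_APPROX_NONE)[0]:
        if cv2.contourArea(c)>300:
            b=cv2.boxPoints(cv2.minAreaRect(c));P=[plane(r,p,.091)[:2]-(L+K)/2 for p in b]
            e=[P[1]-P[0],P[2]-P[1]];e=max(e,key=np.linalg.norm);print(f,"tongue vs slot rad",np.arccos(abs(e@y)/np.linalg.norm(e)),np.linalg.norm(e),np.round([(p@x,p@y) for p in P],3).tolist())
E
python3 -m jog '[{"dx":-0.02,"dy":-0.1,"dz":0,"ax":0,"ay":0,"az":-0.07,"grip":0.5},{"dx":-0.04,"dy":-0.2,"dz":0,"ax":0,"ay":0,"az":-0.14,"grip":0.5},{"dx":-0.06,"dy":-0.3,"dz":0,"ax":0,"ay":0,"az":-0.21,"grip":0.5},{"dx":-0.08,"dy":-0.4,"dz":0,"ax":0,"ay":0,"az":-0.28,"grip":0.5},{"dx":-0.108,"dy":-0.5,"dz":0,"ax":0,"ay":0,"az":-0.35,"grip":0.5}]' |egrep 'pos|wid'
python3 -m jog '[{"dx":0,"dy":0,"dz":0,"ax":0,"ay":0,"az":-0.07,"grip":0.5},{"dx":0,"dy":0,"dz":0,"ax":0,"ay":0,"az":-0.14,"grip":0.5},{"dx":0,"dy":0,"dz":0,"ax":0,"ay":0,"az":-0.17,"grip":0.5},{"dx":0,"dy":0,"dz":0,"ax":0,"ay":0,"az":-0.17,"grip":0.5},{"dx":0,"dy":0,"dz":0,"ax":0,"ay":0,"az":-0.17,"grip":0.5}]' |egrep 'clock|pos|rot'
python3 -c "
from h import *
r,s=wrist('pics/w5.png');print(s['position'],proj(r,(.381,-.281,.083)))"
```

```text
w3 tongue vs slot rad 0.12888969557791957 0.04557898448714394 [[-0.006, -0.06], [-0.0, -0.014], [0.013, -0.015], [0.007, -0.061]]
w3 tongue vs slot rad 1.392943798086454 0.045818823149601104 [[0.011, 0.067], [0.016, 0.079], [0.061, 0.071], [0.056, 0.058]]
w4 tongue vs slot rad 1.4119429584908336 0.04320578044334938 [[0.013, -0.065], [0.056, -0.058], [0.059, -0.071], [0.016, -0.078]]
position: [0.3673, -0.316, 0.2233]
width: 0.0641
clock: 8.13
position: [0.3676, -0.3173, 0.2235]
ee_rot: [-0.0, 0.825, 0.566, 0.0]
[ 0.36758557 -0.31730234  0.22354549] [310.31525983 168.70556361]
```

View pics/w5.png

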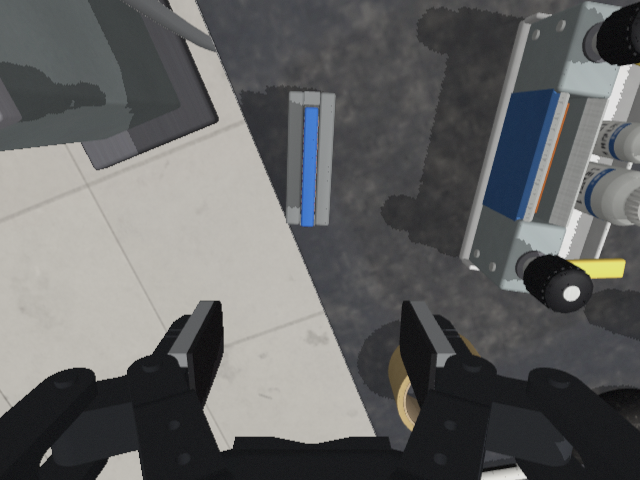

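Both latches measure about 1.4 rad. The picture shows the holder's top edge between (303,225) and (313,105), standing in the grey stand.

Run:
```python
from h import *
r=pickle.load(open("pics/w5.png.pkl","rb"))
m=cv2.inRange(cv2.cvtColor(r["bgr"],cv2.COLOR_BGR2HSV),(100,150,150),(125,255,255));m[:,:270]=0;m[:,345:]=0;m[240:]=0
c=max(cv2.findContours(m,cv2.RETR_EXTERNAL,cv2.CHAIN_APPROX_NONE)[0],key=cv2.contourArea)
b=cv2.boxPoints(cv2.minAreaRect(c));P=np.array([plane(r,p,.083)[:2] for p in b]);print(b.round(1).tolist(),P.round(4).tolist())
e=max(P[1]-P[0],P[2]-P[1],key=np.linalg.norm);c=P.mean(0);print(c,np.linalg.norm(P[1]-P[0]),np.linalg.norm(P[2]-P[1]),np.degrees(np.arctan2(e[1],e[0])))
from rig import manip
s=manip.get_state();print(s["position"],s["ee_rot"],rel([c[0],c[1],.052]))
```

```text
[[300.0, 225.60000610351562], [305.0, 106.9000015258789], [317.70001220703125, 107.4000015258789], [312.79998779296875, 226.1999969482422]] [[0.3601, -0.3151], [0.392, -0.2429], [0.3996, -0.2462], [0.3683, -0.3187]]
[ 0.3799906  -0.28075178] 0.07894832429982444 0.008217386283503358 66.13461964956949
[ 0.36746912 -0.31744265  0.2234689 ] [-1.08783395e-04  8.24701811e-01  5.65567762e-01  1.29671219e-04] [ 0.155 -0.006  0.686]
```

```bash
python3 -m jog '[{"dx":0.155,"dy":-0.006,"dz":0.05,"ax":0,"ay":0,"az":0.031,"grip":0.5},{"dx":0.155,"dy":-0.006,"dz":0.2,"ax":0,"ay":0,"az":0.031,"grip":0.5},{"dx":0.155,"dy":-0.006,"dz":0.36,"ax":0,"ay":0,"az":0.031,"grip":0.5},{"dx":0.155,"dy":-0.006,"dz":0.52,"ax":0,"ay":0,"az":0.031,"grip":0.5},{"dx":0.155,"dy":-0.006,"dz":0.6,"ax":0,"ay":0,"az":0.031,"grip":0.5}]' 80|egrep 'pos|wid|cont'
python3 -m jog '[{"dx":0,"dy":0,"dz":0.086,"ax":0,"ay":0,"az":0,"grip":0.5},{"dx":0,"dy":0,"dz":0.086,"ax":0,"ay":0,"az":0,"grip":0.5}]' |egrep 'pos|rot|cont'
python3 -m jog '[{"dx":0,"dy":0,"dz":0.0,"ax":0,"ay":0,"az":0,"grip":-1},{"dx":0,"dy":0,"dz":0.0,"ax":0,"ay":0,"az":0,"grip":-1},{"dx":0,"dy":0,"dz":0.0,"ax":0,"ay":0,"az":0,"grip":-1},{"dx":0,"dy":0,"dz":0.0,"ax":0,"ay":0,"az":0,"grip":-1},{"dx":0,"dy":0,"dz":0.0,"ax":0,"ay":0,"az":0,"grip":-1}]' 80
python3 -m jog '[{"dx":0,"dy":0,"dz":0.0,"ax":0,"ay":0,"az":0,"grip":-1},{"dx":0,"dy":0,"dz":0.0,"ax":0,"ay":0,"az":0,"grip":-1}]' 80
```

```text
position: [0.3778, -0.2788, 0.0698]
contact_force: [-1.2, 0.4, 0.6]
width: 0.0641
position: [0.3774, -0.2787, 0.0484]
ee_rot: [-0.004, 0.838, 0.545, -0.001]
contact_force: [-0.9, 0.7, -0.0]
clock: 9.18
position: [0.3802, -0.282, 0.0535]
ee_rot: [0.002, 0.838, 0.545, 0.0]
contact_force: [-0.3, -0.2, 2.5]
width: 0.0078
gripper_force: 78.2
clock: 9.35
position: [0.3803, -0.282, 0.0535]
ee_rot: [0.002, 0.838, 0.545, 0.0]
contact_force: [-1.1, -0.2, 6.5]
width: 0.008
gripper_force: 78.8
```

Gripped (8 mm, 80 N). Lifting, then moving over the slot.

```bash
python3 -m jog '[{"dx":0,"dy":0,"dz":-0.1,"ax":0,"ay":0,"az":0,"grip":-1},{"dx":0,"dy":0,"dz":-0.2,"ax":0,"ay":0,"az":0,"grip":-1},{"dx":0,"dy":0,"dz":-0.3,"ax":0,"ay":0,"az":0,"grip":-1},{"dx":0,"dy":0,"dz":-0.4,"ax":0,"ay":0,"az":0,"grip":-1},{"dx":0,"dy":0,"dz":-0.46,"ax":0,"ay":0,"az":0,"grip":-1}]' 80
python3 -m jog '[{"dx":0,"dy":0.13,"dz":0,"ax":0,"ay":0,"az":0,"grip":-1},{"dx":0.01,"dy":0.26,"dz":0,"ax":0,"ay":0,"az":0.02,"grip":-1},{"dx":0.02,"dy":0.39,"dz":0,"ax":0,"ay":0,"az":0.04,"grip":-1},{"dx":0.04,"dy":0.52,"dz":0,"ax":0,"ay":0,"az":0.0545,"grip":-1},{"dx":0.047,"dy":0.64,"dz":0,"ax":0,"ay":0,"az":0.0545,"grip":-1}]' 80 | egrep 'pos'
python3 -m jog '[{"dx":0,"dy":0.046,"dz":0,"ax":0,"ay":0,"az":0,"grip":-1},{"dx":0,"dy":0.046,"dz":0,"ax":0,"ay":0,"az":0,"grip":-1},{"dx":0,"dy":0.046,"dz":0,"ax":0,"ay":0,"az":0,"grip":-1},{"dx":0,"dy":0.046,"dz":0,"ax":0,"ay":0,"az":0,"grip":-1},{"dx":0,"dy":0.046,"dz":0,"ax":0,"ay":0,"az":0,"grip":-1}]' 80
python3 - <<'E'
from h import *
from rig import manip
print(rel([.5417,-.3409,.1655]),manip.get_state()["moment"])
r,s=wrist()
v=manip.get_image("scene");a=cv2.resize(v["img"][180:330,240:420,::-1],(720,600));cv2.imwrite("pics/s6.png",a)
E
```

```text
clock: 9.77
position: [0.3802, -0.2819, 0.17]
ee_rot: [0.002, 0.838, 0.545, 0.0]
contact_force: [-0.3, -0.4, 0.4]
width: 0.008
gripper_force: 78.8
position: [0.5322, -0.3353, 0.1675]
clock: 10.6
position: [0.5392, -0.3401, 0.1672]
ee_rot: [-0.0, 0.861, 0.509, -0.0]
contact_force: [-0.3, 0.4, -0.4]
width: 0.008
gripper_force: 78.9
[0.002 0.011 0.007] [ 0.04530122  0.02868762 -0.01146446]
```

View pics/s6.png

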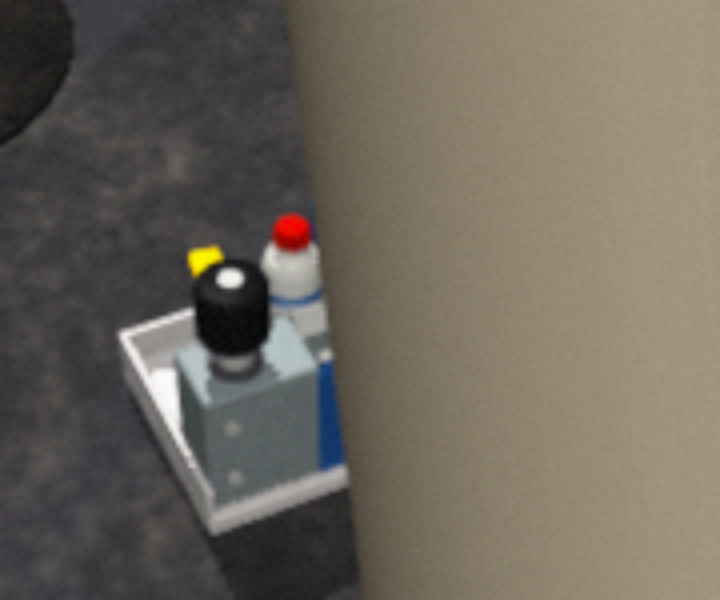

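The scene view is blocked by the arm; only the left knob (open) and dropper bottle show. The geometry is consistent, so I'll correct 2.5 mm and go down by feel.

```bash
python3 -m jog '[{"dx":0.002,"dy":0.01,"dz":0,"ax":0,"ay":0,"az":0,"grip":-1},{"dx":0.002,"dy":0.01,"dz":0.07,"ax":0,"ay":0,"az":0,"grip":-1},{"dx":0.002,"dy":0.01,"dz":0.13,"ax":0,"ay":0,"az":0,"grip":-1},{"dx":0.002,"dy":0.01,"dz":0.15,"ax":0,"ay":0,"az":0,"grip":-1},{"dx":0.002,"dy":0.01,"dz":0.15,"ax":0,"ay":0,"az":0,"grip":-1}]' 80|egrep 'pos|cont'
python3 -m jog '[{"dx":0,"dy":0,"dz":0.02,"ax":0,"ay":0,"az":0,"grip":-1},{"dx":0,"dy":0,"dz":0.04,"ax":0,"ay":0,"az":0,"grip":-1},{"dx":0,"dy":0,"dz":0.05,"ax":0,"ay":0,"az":0,"grip":-1},{"dx":0,"dy":0,"dz":0.05,"ax":0,"ay":0,"az":0,"grip":-1},{"dx":0,"dy":0,"dz":0.05,"ax":0,"ay":0,"az":0,"grip":-1}]' 80
python3 -c "
from h import *
print(rel([.5417,-.3409,.0955]))
from rig import manip;print(manip.get_state()['moment'])"
```

```text
position: [0.542, -0.3408, 0.1281]
contact_force: [0.2, -0.0, -0.8]
clock: 11.53
position: [0.5431, -0.3415, 0.1172]
ee_rot: [0.0, 0.861, 0.509, 0.0]
contact_force: [0.5, 0.7, 0.2]
width: 0.0077
gripper_force: 78.8
[-0.    -0.006  0.087]
[ 0.08247069  0.02141778 -0.03773122]
```

```bash
python3 -m jog '[{"dx":0,"dy":-0.004,"dz":0.015,"ax":0,"ay":0,"az":0,"grip":-1},{"dx":0,"dy":-0.004,"dz":0.03,"ax":0,"ay":0,"az":0,"grip":-1},{"dx":0,"dy":-0.004,"dz":0.045,"ax":0,"ay":0,"az":0,"grip":-1},{"dx":0,"dy":-0.004,"dz":0.052,"ax":0,"ay":0,"az":0,"grip":-1},{"dx":0,"dy":-0.004,"dz":0.052,"ax":0,"ay":0,"az":0,"grip":-1}]' 80|egrep 'pos|cont|wid'
python3 -m jog '[{"dx":0,"dy":0,"dz":0.01,"ax":0,"ay":0,"az":0,"grip":-1},{"dx":0,"dy":0,"dz":0.02,"ax":0,"ay":0,"az":0,"grip":-1},{"dx":0,"dy":0,"dz":0.03,"ax":0,"ay":0,"az":0,"grip":-1},{"dx":0,"dy":0,"dz":0.03,"ax":0,"ay":0,"az":0,"grip":-1},{"dx":0,"dy":0,"dz":0.03,"ax":0,"ay":0,"az":0,"grip":-1}]' 80
python3 -c "
from h import *
print(rel([.5417,-.3409,.0955]))
from rig import manip;print(manip.get_state()['moment'])"
```

```text
position: [0.5419, -0.3408, 0.1035]
contact_force: [-1.2, 0.7, 0.8]
width: 0.0077
clock: 12.37
position: [0.5421, -0.341, 0.097]
ee_rot: [0.0, 0.861, 0.509, 0.0]
contact_force: [-1.8, 1.2, 4.4]
width: 0.0074
gripper_force: 79.7
[-0.    -0.002  0.006]
[ 0.24299334  0.35263685 -0.03934095]
```

```bash
for i in 1; do python3 -m jog '[{"dx":0,"dy":0,"dz":0.006,"ax":0,"ay":0,"az":0,"grip":-1},{"dx":0,"dy":0,"dz":0.012,"ax":0,"ay":0,"az":0,"grip":-1},{"dx":0,"dy":0,"dz":0.012,"ax":0,"ay":0,"az":0,"grip":-1}]' 80|egrep 'pos|cont|wid'
python3 -m jog '[{"dx":0,"dy":0,"dz":0.004,"ax":0,"ay":0,"az":0,"grip":-1},{"dx":0,"dy":0,"dz":0.008,"ax":0,"ay":0,"az":0,"grip":-1},{"dx":0,"dy":0,"dz":0.008,"ax":0,"ay":0,"az":0,"grip":-1},{"dx":0,"dy":0,"dz":0.008,"ax":0,"ay":0,"az":0,"grip":-1}]' 80|egrep 'pos|cont|wid'; done
python3 -c "
from rig import manip;print(manip.get_state()['moment'])"
```

```text
position: [0.5422, -0.3411, 0.0955]
contact_force: [-2.9, 2.4, 11.9]
width: 0.0078
position: [0.5423, -0.3411, 0.0954]
contact_force: [-4.4, 3.5, 20.3]
width: 0.008
[ 0.7262543   1.05345    -0.03411423]
```

The arm meets a hard stop at TCP z = 95.4 mm, the computed home height, pressing with 20 N. I'll settle and check once more.

```bash
python3 -m jog '[{"dx":0,"dy":0,"dz":0,"ax":0,"ay":0,"az":0,"grip":-1},{"dx":0,"dy":0,"dz":0,"ax":0,"ay":0,"az":0,"grip":-1},{"dx":0,"dy":0,"dz":0,"ax":0,"ay":0,"az":0,"grip":-1},{"dx":0,"dy":0,"dz":0,"ax":0,"ay":0,"az":0,"grip":-1},{"dx":0,"dy":0,"dz":0,"ax":0,"ay":0,"az":0,"grip":-1}]' 80
python3 -c "
from h import *
wrist('pics/w7.png')"
```

```text
clock: 13.37
position: [0.5423, -0.3411, 0.0954]
ee_rot: [0.001, 0.861, 0.509, 0.0]
contact_force: [-4.2, 3.7, 20.4]
width: 0.0078
gripper_force: 82.0
```

View pics/w7.png

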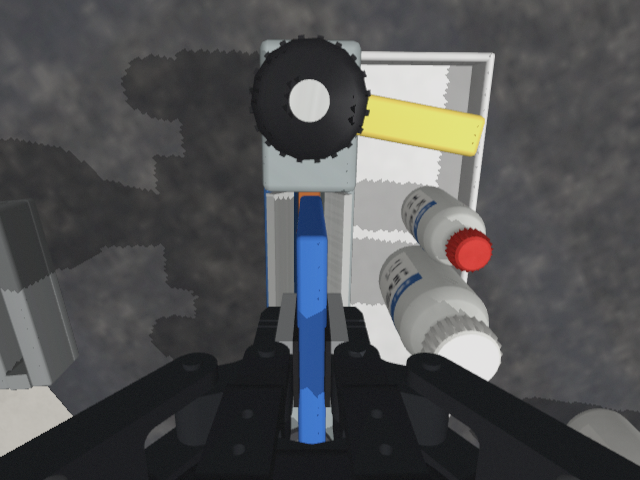

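The holder sits in the slot (blue plate at about (312,200..440)), the left tongue is open at (420,125), and the bottles are standing.

```bash
python3 -c "
from rig import manip;print(manip.sign_off())"
```

```text
the job is handed in; nothing more can be done
None
```

I handed the job in at about 13.4 s on the robot clock: both latches measured open at about 1.4 rad, and the label holder is held pressed home in the slot at about 20 N. Both bottles were still standing in the last wrist picture; `sign_off()` returned no verdict.

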